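Slide the lamp power supply home into its bay

ROBOT

A 6-joint arm with a two-finger parallel gripper is mounted at the origin on the work surface. World frame = base frame: x ahead of the robot, y to its left, z up, the work surface at z = 0. Lengths are in m, angles in rad, forces in N, time in s.
With the tool pointing down it reaches from about 0.375 to 0.75 m from the base axis. Payload 9 kg.
Tool frame: the origin (TCP) lies at the very end of the fingers, on their centre line; the grasp point (between the pads) lies 19 mm behind it; z points along the fingers, y is the line along which they close (so a half turn about z gives the same grasp; the last joint's range is limited). The gripper opens to 85 mm and grips with 20 to 120 N. Pads are 22 mm wide; open, the fingers measure 114 mm over their backs; the gripper's body (76 mm by 85 mm) begins 54 mm behind the grasp point. The pads swing forward as they close: fully open they stand 13 mm farther back than shut.
Start: joints at [-1.549, 0.104, 0.097, 1.564, 0, 1.353], TCP at [0.143, -0.583, 0.203] pointing down, gripper open.
Joint ranges: [-2.99, 2.99], [-0.84, 1.86], [-1.1, 1.16], [-1.84, 2.11], [-1.51, 1.56], [-3.14, 3.14]. Speed limits (rad/s): [2.22, 2.22, 2.57, 3.14, 3.14, 3.14].

INTERFACE

Orientations are given as a rotation vector (axis times angle).
In Python, from bench import monitor, camera, calibration, workorder gives the robot as it stands. The module is installed in compiled form; this text tells all that it offers.
- The arm moves only by the shell command python3 -m crank 'ROWS'. ROWS is JSON, one flat list of numbers, 7 for each row, row after row: the turn, a rotation vector about the world's x, y, z in degrees, then the shift along the world's x, y, z in mm, then the closure, from -1 (fully open) to 1 (shut). A call has 1 to 20 rows; each row shifts and turns the commanded pose from where the row before left it; what a row does not reach is not made up. A row lasts 1/8 s, in which the tool goes at most 62.5 mm and 10.7 degrees, less where a joint would pass 70% of its speed; a pose out of reach is approached as far as the arm can. A call with a gripper value outside its range is refused whole. The fingers move at their own pace and stop on an object; the grip force is fixed at half the most. Time passes only in rows, so rows that do not move let the fingers close. It gives the time, the measured TCP pose, the force, the opening and the grip force at its end, in the units of the state.
- monitor.read_state(): the state, without advancing time (a new reading comes with each control period).
- camera(name): name is "scene" or "top" or "wrist"; returns the picture (420x560x3 uint8, red, green, blue); there is no depth.
- calibration(name): a dict with "fov_y" (degrees; the focal length in pixels is half the picture's height over the tangent of half this angle, whatever the lens; pixels are square), "cx", "cy" (the principal point, pixels), "k1" (the pictures are not rectified: a ray, as slopes to the right and down, at radius r is drawn at 1 + k1 r^2 times it, then the intrinsics apply), "R" (3x3) and "t" (3): a world point X has camera coordinates R X + t; the wrist camera has in their place "tool_from_camera" (4x4, takes a point from camera to tool coordinates, whose origin is the TCP and whose axes are the flange's). Camera axes: x right, y down, z forward; pixel columns grow to the right and rows downward; lengths in m; the calibration is good to about 2 mm. A picture is of the moment at which its call begins: read the wrist's pose just before it. calibration takes no time and is no camera call.
- workorder.close_job(): hands the job in; it is judged then, once.
The state is a dict: "clock": time; "qpos": joint angles; "joint_velocities": joint speeds; "tau": joint torques, N m; "tool_pos": TCP position; "tool_rot": TCP orientation; "force": force on the tool from outside, world axes, zero at the start; "moment": the same for the moment, N m; "finger_gap": opening from 0.0 (shut) to 1.0 (fully open); "grip_force": force on a finger pad.
Only numpy, scipy, OpenCV 4.12 (cv2) and the standard library are available. Lean on these libraries where they do the work, as an engineer would, in place of code of your own. Each camera call takes 0.05 s, during which the arm holds its last target. There are 200 camera calls.

TASK

The tall, heavy black lamp power supply stands out in front of its bay on the white base plate. Push it low, near its base, so that it slides gently along the plate without tipping, until it stands squarely in its bay with its back flat against the rear stop. Do not use its carrying handle or lift it, leave the other things on the plate where they stand, and finish clear of everything.

Things in the scene. Friction and masses are not known exactly. Their poses are not given: they have to be found in the camera images.
- supply: Lamp power supply: slim upright black steel case with plain flat faces, 100 mm deep (x) by 170 mm wide (y) by 205 mm high on four 8 mm rubber feet. Origin: centre of its underside, level with the soles; x points from its front (the face to push) to its back (fan, sockets), z up. About 2.4 kg, 10 to 20 N to slide. Pushed up to about 50 mm above the plate it slides; well above that it tips.
- supply_back (a point): Middle of the lower edge of the supply's back face: 50 mm from its origin along its x, level with the soles. Axes as the supply's. The feet reach only 40 mm to front and back of the centre; the centre of mass is about 110 mm up.
- plate: White instrument base plate fixed on the bench, 780 mm (x) by 400 mm (y) by 20 mm thick; the supply stands on its upper face. Origin: centre of its underside (z = 0 on the bench); x points along its length into the bay, roughly to the robot's left. Three aluminium angles screwed on it, 32 mm high, form the bay, open to the right: a rear stop and two side cheeks.
- stop (a point): Middle of the rear stop's front face, at the plate's upper face (110 mm from the plate's origin along its x, 20 mm up); axes as the plate's. Home: the supply's back touches this face. The cheeks' inner faces lie 97 mm to either side of this point (bay 194 mm wide) and reach 64 mm forward of the stop, then lips turned outwards reach to 88 mm.
- handle: The steel tube carrying handle on top of the supply: 102 mm long along y, 12 mm thick, 38 mm high, moving with the supply. Origin: the middle of the supply's top face, between the handle's ends. Not to be used.
- eyepiece: Bystander: black microscope eyepiece standing on the plate, 34 mm across, 56 mm high. Origin: underside centre.
- objective_can: Bystander: clear plastic objective case with a black screw lid, standing on the plate, 43 mm across, 68 mm high. Origin: underside centre.
- oil_bottle: Bystander: small amber bottle standing on the plate, 28 mm across, 60 mm high. Origin: underside centre.
- slide_box: Bystander: grey box of slides with a paper label on its lid, lying on the plate, 75 x 95 x 32 mm. Origin: underside centre.
There are look-alikes about, which are no part of the job. Of the things shaped like the supply, the black one is meant.

How it is judged:
At the end, for the whole second after the job is handed in: The supply stands upright (within 1.7 degrees) and at rest on the plate in its bay, its back within 6 mm of the rear stop, square to it within 2.9 degrees, and within 18 mm of the bay's middle sideways (x of supply_back in the frame of stop between -0.006 and 0.006 m and y of supply_back in the frame of stop between -0.018 and 0.018 m and z of supply_back in the frame of stop below 0.004 m and angle between the x axis of supply and the x axis of plate, either way round below 0.05 rad and angle between supply's own z axis and vertical below 0.03 rad and linear speed of supply below 0.01 m/s and angular speed of supply below 0.05 rad/s); the robot touches nothing.
It fails at once if the supply tips by more than 6 degrees (angle between supply's own z axis and vertical above 0.105 rad).
It fails at once if the supply is lifted off the plate (z of supply in the frame of plate above 0.034 m).
It fails at once if the carrying handle is used (contact force between any of the fingers, the arm and handle above 2 N).
It fails at once if the supply is shoved faster than 0.3 m/s (linear speed of supply above 0.3 m/s).
It fails at once if one of the four bystanders is moved by more than 15 mm or knocked over (distance of any of eyepiece, objective_can, oil_bottle, slide_box from where it was at the start of the episode above 0.015 m or angle between any of eyepiece, objective_can, oil_bottle, slide_box's own z axis and vertical above 0.4 rad).
It also fails if it takes over 48 s, if anything falls off the work surface, if the arm or the gripper's body presses on something with over 40 N, if the wrist force passes 120 N, or if a joint passes its speed limit or range.

## Working session

There is one attempt and no reset: what is moved stays moved. The work goes in short steps, Python scripts to look and compute and a shell command to move; the robot and the scene stay as the last step left them, time stands still between calls to the robot, and variables do not carry over. Pictures are saved under pics/ and viewed, at most 10 in all, crops included, and the job is handed in when it is done.

```bash
mkdir -p pics; python3 - <<'E'
from bench import monitor,camera,calibration
import cv2
for n in("scene","top"):
    cv2.imwrite(f"pics/{n}0.png",cv2.resize(camera(n)[:,:,::-1],(800,600),interpolation=cv2.INTER_CUBIC)); print(n,calibration(n))
s=monitor.read_state();print(s)
E
```

```text
scene {'fov_y': 44.513192354946476, 'cx': 276.2457180007828, 'cy': 205.48773342950278, 'k1': 0.06460166459714828, 'R': array([[ 0.48814516,  0.87274211, -0.0059596 ],
       [ 0.82387444, -0.46304415, -0.32683487],
       [-0.28800211,  0.1546329 , -0.94506267]]), 't': array([-0.20514769, -0.36534504,  1.56157292])}
top {'fov_y': 46.42910407061565, 'cx': 279.6254459201198, 'cy': 212.85075535611594, 'k1': -0.06717484122515598, 'R': array([[-0.06367398, -0.99795901, -0.00484185],
       [-0.97660138,  0.06330844, -0.20552809],
       [ 0.20541514, -0.00835823, -0.97863924]]), 't': array([-0.03553273,  0.49630239,  1.31816146])}
{'clock': 0.1, 'qpos': array([-1.54870951e+00,  1.04655939e-01,  9.65503754e-02,  1.56388933e+00,
       -1.82574129e-05,  1.35310896e+00]), 'joint_velocities': array([-9.21966353e-04, -3.49430369e-03,  2.11071860e-03, -5.77490854e-04,
        5.40760407e-05, -1.43518804e-03]), 'tau': array([ 4.98245689e-03, -5.58211076e+01,  5.04716313e+01,  1.32676307e-02,
       -3.00181546e-04,  1.91782505e-06]), 'tool_pos': array([ 0.14249314, -0.58249636,  0.20209236]), 'tool_rot': array([-3.11785671e+00, -3.75591970e-01, -1.55234752e-04]), 'force': array([ 0.41765091, -0.2571897 , -0.17409877]), 'moment': array([-0.0113162 , -0.01753783, -0.02132301]), 'grip_force': 0.0, 'finger_gap': 1.0009278357173885}
```

View pics/scene0.png

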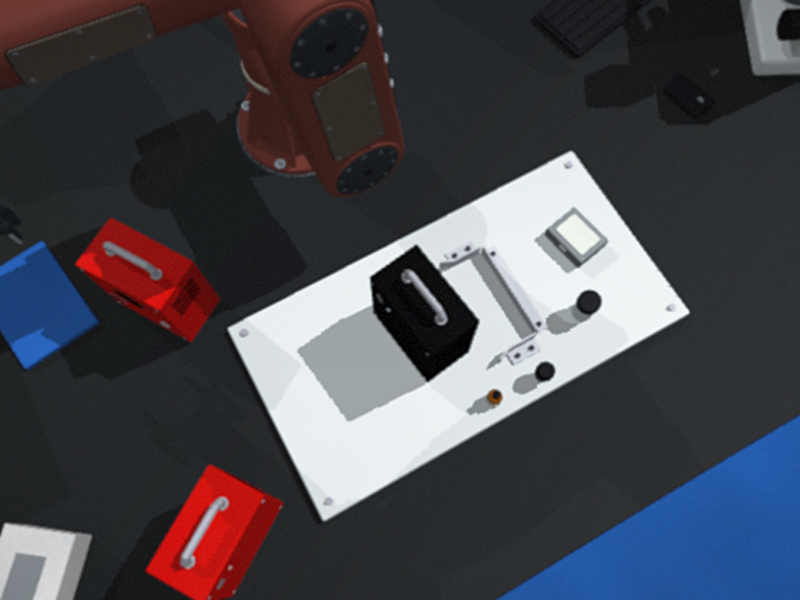

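View pics/top0.png

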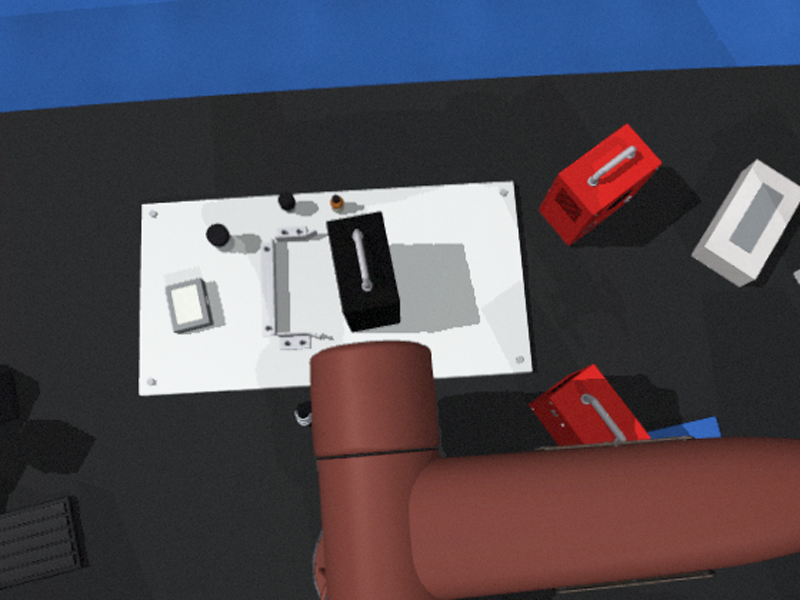

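The pictures show the black supply on the plate, around (425,310) in scene and (363,270) in top. The bay lies to its plate-left, at (500,300) in scene and (280,285) in top. I'll enlarge both.

```bash
cat > h.py <<'E'
import numpy as np,cv2
from bench import calibration
def K(n):
    c=calibration(n);f=210/np.tan(np.radians(c["fov_y"]/2));return c,f
def proj(n,X):
    c,f=K(n);p=np.atleast_2d(X)@c["R"].T+c["t"];s=p[:,:2]/p[:,2:];s=s*(1+c["k1"]*(s**2).sum(1,keepdims=True));return s*f+[c["cx"],c["cy"]]
def unproj(n,uv,z):
    c,f=K(n);d=(np.atleast_2d(uv)-[c["cx"],c["cy"]])/f;s=d.copy()
    for _ in range(20): s=d/(1+c["k1"]*(s**2).sum(1,keepdims=True))
    r=np.c_[s,np.ones(len(s))]@c["R"];o=-c["R"].T@c["t"];z=np.broadcast_to(z,len(s))
    return o+r*((z-o[2])/r[:,2])[:,None]
E
python3 - <<'E'
import cv2
a=cv2.imread("pics/scene0.png");b=cv2.imread("pics/top0.png")
cv2.imwrite("pics/sc.png",cv2.resize(cv2.convertScaleAbs(a[230:400,350:570],alpha=1.6,beta=15),None,fx=3.5,fy=3.5,interpolation=3))
cv2.imwrite("pics/tc.png",cv2.resize(cv2.convertScaleAbs(b[190:360,230:450],alpha=1.6,beta=15),None,fx=3.5,fy=3.5,interpolation=3))
E
```

```text
(no output)
```

View pics/sc.png

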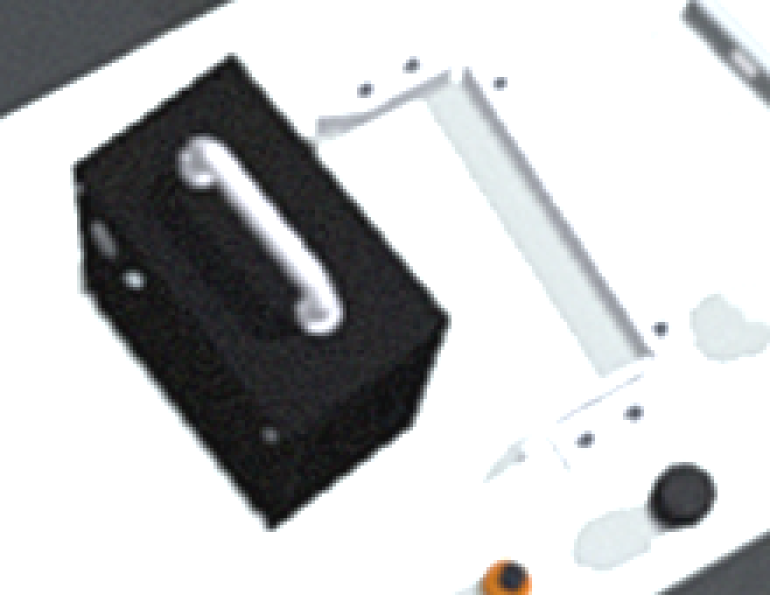

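View pics/tc.png

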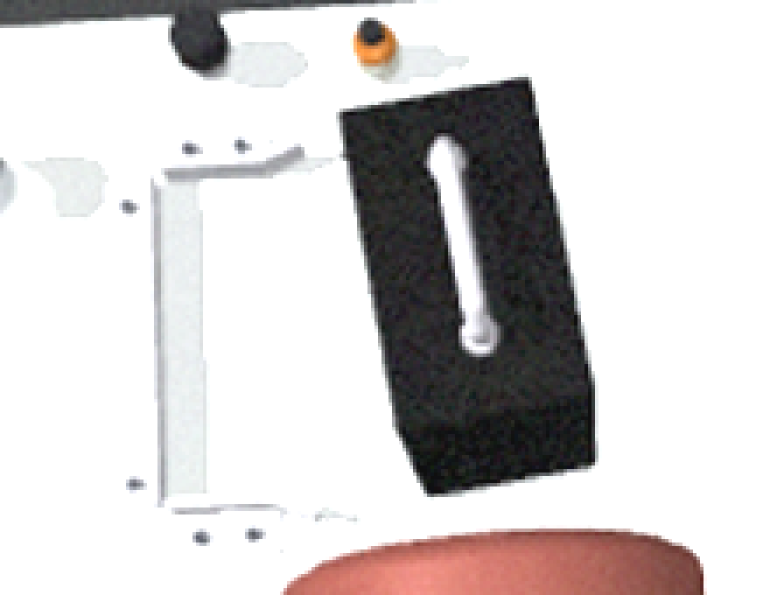

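Both crops show the supply clearly. In sc its top corners are (232,57), (75,168), (447,322) and its lower corners (85,290), (272,525), (412,425). In tc its top corners are (340,112), (530,78), (400,430). The bay stop runs from (465,70) to (645,355) in sc and from (157,180) to (163,505) in tc. Next I fit the poses.

```bash
cat > fit.py <<'E'
from h import *
from scipy.optimize import least_squares
def pose(q,P): 
    c,s=np.cos(q[2]),np.sin(q[2]);P=np.array(P,float);return np.c_[q[0]+c*P[:,0]-s*P[:,1],q[1]+s*P[:,0]+c*P[:,1],P[:,2]]
s=.7
PL=[[.39,-.2,.02],[-.39,-.2,.02],[-.39,.2,.02],[.39,.2,.02]]
top=np.array([[142,205],[513,181],[532,372],[139,395]])*s
sc=np.array([[689,313],[323,521],[228,328],[572,152]])*s
r=least_squares(lambda q:np.r_[(proj("top",pose(q,PL))-top).ravel(),(proj("scene",pose(q,PL))-sc).ravel()],[.55,.1,1.57])
pl=r.x;print("plate",pl,np.round(r.fun,1))
cs=lambda p:(np.array(p)/3.5+[350,230])*s
ct=lambda p:(np.array(p)/3.5+[230,190])*s
b,h=.028,.225
S=[[.05,.085,h],[-.05,.085,h],[.05,-.085,h],[-.05,.085,b],[-.05,-.085,b],[.05,-.085,b]]
ss=cs([[232,57],[75,168],[447,322],[85,290],[272,525],[412,425]])
T=[[.05,-.085,h],[-.05,-.085,h],[.05,.085,h],[.05,.085,b],[-.05,.085,b]]
tt=ct([[340,112],[530,78],[400,430],[430,495],[595,465]])
def f(q):
    g=lambda A:[[p[0],p[1],p[2]+(q[3] if p[2]>.1 else 0)] for p in A]
    return np.r_[(proj("scene",pose(q,g(S)))-ss).ravel(),(proj("top",pose(q,g(T)))-tt).ravel()]
r=least_squares(f,[.55,.0,1.57,0]);print("supply",r.x,np.round(r.fun,1))
q=r.x
def inpl(X):
    d=np.array(X)[:2]-pl[:2];c,s_=np.cos(pl[2]),np.sin(pl[2]);return np.array([c*d[0]+s_*d[1],-s_*d[0]+c*d[1]])
print("yaw rel deg",np.degrees(q[2]-pl[2]),"origin in plate",inpl(q),"back in plate",inpl(pose(q,[[.05,0,0]])[0]))
st=unproj("top",ct([[160,180],[163,505]]),.052);print("stop ends in plate",[inpl(x) for x in st])
print("home origin world",pose(pl,[[.06,0,.02]]),"stop",pose(pl,[[.11,0,.02]]))
print("ey/can", [inpl(x) for x in unproj("top",np.array([[336,202],[287,202],[218,235],[188,303]])*s,[.08,.076,.088,.052])])
E
python3 fit.py
```

```text
plate [0.5485114  0.06671922 1.56732064] [ 0.2 -1.3  1.  -0.3  1.2 -0.3  0.  -0.   1.3 -0.7  0.3  0.  -0.7 -0.6
  0.3 -1.8]
supply [ 0.53692519 -0.0081505   1.69860812 -0.01211289] [ 0.7 -0.7 -1.5  0.3  1.9  0.5 -0.9 -0.5 -0.2  2.1  1.7  0.   0.   0.2
  0.9 -0.2 -0.3  1.5 -0.9  0.9  0.9  0.3]
yaw rel deg 7.522218498427302 origin in plate [-0.07490954  0.01132592] back in plate [-0.02533983  0.01787145]
stop ends in plate [array([ 0.1053614 , -0.08793001]), array([0.10806378, 0.10047826])]
home origin world [[0.54871994 0.12671886 0.02      ]] stop [[0.54889373 0.17671855 0.02      ]]
ey/can [array([-0.02089106, -0.15301171]), array([ 0.07699238, -0.16082056]), array([ 0.21240896, -0.09698918]), array([0.28213492, 0.02745469])]
```

```bash
python3 - <<'E'
from h import *
print(unproj("top",np.array([[533,410],[597,366],[648,436],[540,205],[628,125],[660,160]])*.7,.2).round(3))
print(unproj("scene",np.array([[112,222],[218,300],[190,340],[78,265]])*.7,.2).round(3))
E
python3 -m crank '[0,0,0,0,0,30,-1, 0,0,0,0,0,40,-1, 0,0,0,0,0,40,-1, 0,0,0,0,0,40,-1]'
```

```text
[[ 0.264 -0.28   0.2  ]
 [ 0.331 -0.398  0.2  ]
 [ 0.207 -0.471  0.2  ]
 [ 0.627 -0.33   0.2  ]
 [ 0.774 -0.512  0.2  ]
 [ 0.701 -0.562  0.2  ]]
[[ 0.149 -0.401  0.2  ]
 [ 0.365 -0.304  0.2  ]
 [ 0.406 -0.372  0.2  ]
 [ 0.195 -0.48   0.2  ]]
clock: 0.6
tool_pos: [0.1425, -0.5826, 0.3537]
tool_rot: [-3.119, -0.376, -0.0]
force: [0.2, -0.5, 0.0]
finger_gap: 1.002
grip_force: 0.0
```

```bash
python3 -m crank '[0,0,9.5,40,10,0,-1, 0,0,9.5,40,10,0,-1, 0,0,9.5,40,10,0,-1, 0,0,9.5,40,10,0,-1, 0,0,9.5,40,10,0,-1, 0,0,9.5,40,10,0,-1, 0,0,9.5,40,10,0,-1, 0,0,9.5,40,10,0,-1, 0,0,0,9,42,0,-1, 0,0,0,9,42,0,-1, 0,0,0,9,42,0,-1, 0,0,0,9,42,0,-1, 9,0,0,9,42,0,-1, 9,0,0,9,42,0,-1, 9,0,0,9,42,0,-1, 9,0,0,9,42,0,-1, 0,0,0,0,0,0,-1]'; python3 -c "
from bench import monitor;from scipy.spatial.transform import Rotation as R
s=monitor.read_state();print(s['qpos'].round(3),s['tool_pos'],R.from_rotvec(s['tool_rot']).as_matrix().round(3))"
```

```text
clock: 2.72
tool_pos: [0.5311, -0.1521, 0.3154]
tool_rot: [-1.904, -1.872, -0.612]
force: [-0.4, -0.3, 0.1]
finger_gap: 0.997
grip_force: 0.0
[-0.788  0.375  0.485  2.11   0.434  0.704] [ 0.53114106 -0.15207268  0.31543203] [[ 0.007  0.999  0.031]
 [ 0.825 -0.024  0.565]
 [ 0.565  0.021 -0.825]]
```

```bash
python3 -m crank '[-2,0,0,0,0,-20,-1, -2,0,0,0,0,-25,-1, 0,0,0,0,0,-30,-1, 0,0,0,0,0,-30,-1, 0,0,0,0,0,-30,-1, 0,0,0,0,0,-30,-1, 0,0,0,0,0,-30,-1, 0,0,0,0,0,-20,-1, 0,0,0,0,0,0,-1]'; python3 - <<'E'
from bench import monitor,camera
from scipy.spatial.transform import Rotation as R
import cv2
s=monitor.read_state();print(s['qpos'].round(3),s['tool_pos'],R.from_rotvec(s['tool_rot']).as_matrix().round(3))
cv2.imwrite("pics/s1.png",cv2.resize(cv2.convertScaleAbs(camera("scene")[100:310,120:400,::-1],alpha=1.6,beta=15),(800,600),interpolation=3))
E
```

```text
clock: 3.85
tool_pos: [0.5316, -0.1538, 0.1032]
tool_rot: [-1.952, -1.923, -0.553]
force: [0.5, 0.7, 0.4]
finger_gap: 1.001
grip_force: 0.0
[-0.766  0.306  0.046  1.667  0.396  0.748] [ 0.5316185  -0.15382089  0.10321597] [[ 0.006  0.999  0.035]
 [ 0.865 -0.022  0.501]
 [ 0.502  0.027 -0.865]]
```

View pics/s1.png

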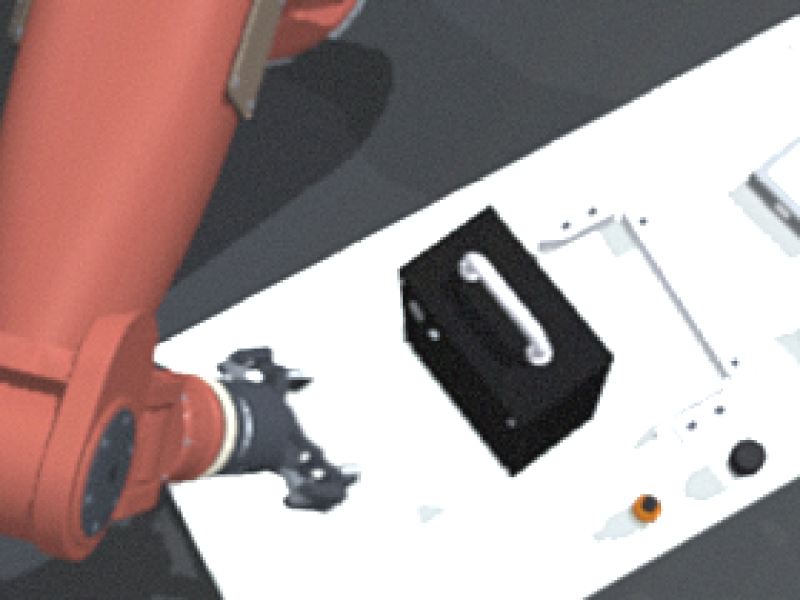

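```bash
python3 -m crank '[0,1.6,1.1,5,0,-25,-1, 0,0,0,0,0,-25,-1, 0,0,0,0,10,-22,-1, 0,0,0,0,20,0,-1, 0,0,0,0,20,0,-1, 0,0,0,0,10,0,-1, 0,0,0,0,4,0,-1, 0,0,0,0,4,0,-1, 0,0,0,0,4,0,-1, 0,0,0,0,4,0,-1]'; python3 -c "
from bench import monitor;from scipy.spatial.transform import Rotation as R
s=monitor.read_state();print(s['qpos'].round(3),s['tool_pos'],R.from_rotvec(s['tool_rot']).as_matrix().round(3))"
```

```text
clock: 5.15
tool_pos: [0.537, -0.0777, 0.0316]
tool_rot: [-1.93, -1.923, -0.519]
force: [-0.1, -0.8, 0.8]
finger_gap: 0.998
grip_force: 0.0
[-0.649  0.285 -0.11   1.511  0.412  0.855] [ 0.53697137 -0.07770465  0.03164854] [[ 0.003  1.     0.002]
 [ 0.865 -0.004  0.501]
 [ 0.501  0.    -0.865]]
```

```bash
python3 -m crank '[0,0,0,0,4,0,-1, 0,0,0,0,4,0,-1, 0,0,0,0,4,0,-1, 0,0,0,0,4,0,-1]';python3 -m crank '[0,0,0,0,4,0,-1, 0,0,0,0.5,4,0,-1, 0,0,0,0.5,4,0,-1, 0,0,0,0.5,4,0,-1, 0,0,0,0.5,4,0,-1, 0,0,0,0.5,4,0,-1, 0,0,0,0.5,4,0,-1]'; python3 - <<'E'
from bench import camera
import cv2
cv2.imwrite("pics/s2.png",cv2.resize(cv2.convertScaleAbs(camera("scene")[160:286,240:408,::-1],alpha=1.6,beta=15),(800,600),interpolation=3))
E
```

```text
clock: 5.65
tool_pos: [0.537, -0.0614, 0.0317]
tool_rot: [-1.929, -1.923, -0.519]
force: [0.2, -0.8, -0.2]
finger_gap: 1.002
grip_force: 0.0
clock: 6.52
tool_pos: [0.5398, -0.0359, 0.0316]
tool_rot: [-1.932, -1.926, -0.514]
force: [-5.7, -12.7, 1.9]
finger_gap: 0.999
grip_force: 6.5
```

View pics/s2.png

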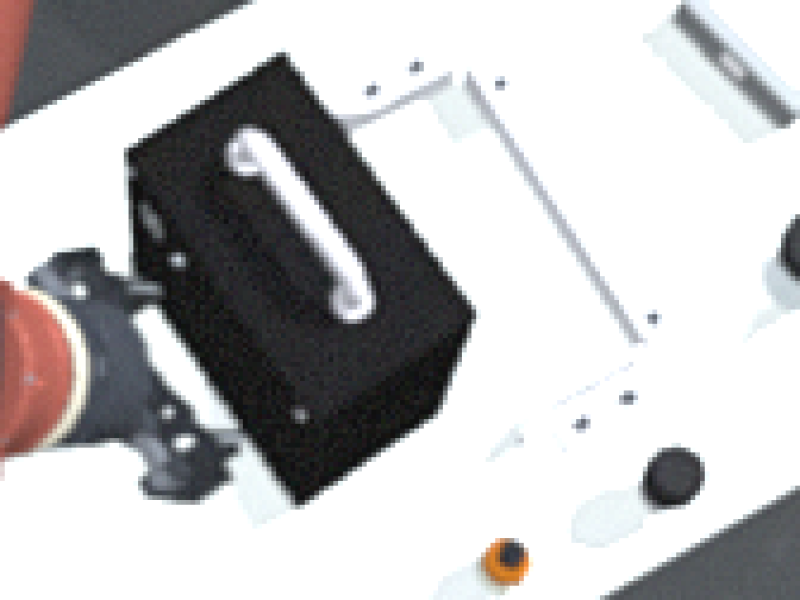

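Both fingers are now at the front face and the supply is turning square. Its corners are at (284,55), (128,150), (473,313), (297,505), (437,410). I fit its pose from these.

```bash
cat > fit2.py <<'E'
import sys,json,io,contextlib
with contextlib.redirect_stdout(io.StringIO()): from fit import *
h=.213
S2=[[.05,.085,h],[-.05,.085,h],[.05,-.085,h],[-.05,-.085,b],[.05,-.085,b]]
uv=np.array(json.loads(sys.argv[1]))*.21+[240,160]
r=least_squares(lambda q:(proj("scene",pose(q,S2))-uv).ravel(),[.54,0.03,1.57]);q=r.x
print(q,r.fun.round(1),"yaw rel",np.degrees(q[2]-pl[2]),"origin in plate",inpl(q),"back",inpl(pose(q,[[.05,0,0]])[0]))
E
python3 fit2.py '[[284,55],[128,150],[473,313],[297,505],[437,410]]'
```

```text
[0.53953428 0.00489174 1.63915903] [ 0.1 -1.6 -2.  -0.3  1.4  0.7 -0.6  0.7  1.2  0.4] yaw rel 4.116036705128767 origin in plate [-0.06185831  0.00876218] back [-0.01198727  0.01235101]
```

```bash
python3 -m crank '[0,0,0,0.5,4,0,-1, 0,0,0,0.5,4,0,-1, 0,0,0,0.5,4,0,-1, 0,0,0,0.5,4,0,-1, 0,0,0,0.5,4,0,-1, 0,0,0,0.5,4,0,-1, 0,0,0,0.5,4,0,-1]'; python3 - <<'E'
from bench import camera
import cv2
cv2.imwrite("pics/s3.png",cv2.resize(cv2.convertScaleAbs(camera("scene")[160:286,240:408,::-1],alpha=1.6,beta=15),(800,600),interpolation=3))
E
```

```text
clock: 7.45
tool_pos: [0.5438, -0.0082, 0.0316]
tool_rot: [-1.933, -1.926, -0.515]
force: [-3.6, -14.5, 0.7]
finger_gap: 1.0
grip_force: 7.2
```

View pics/s3.png

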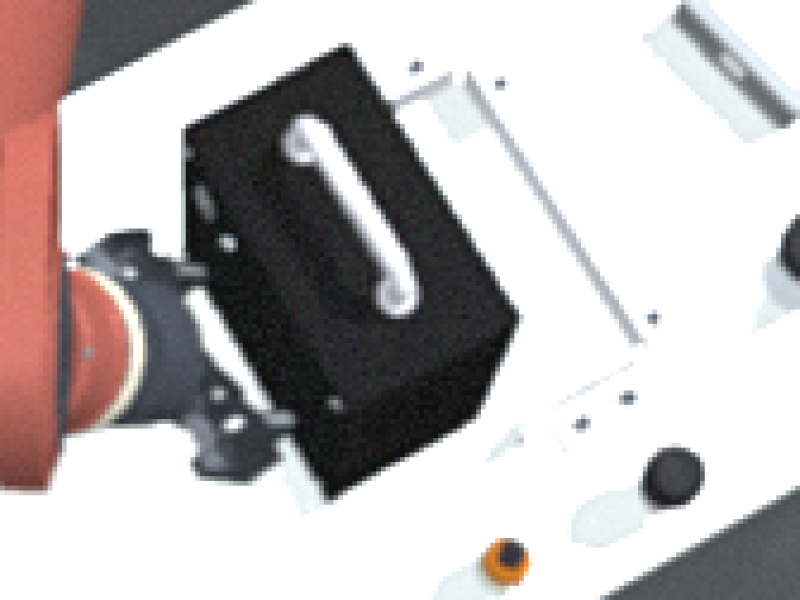

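The supply is now nearly square, just outside the lips. Its corners are at (348,44), (186,128), (519,317), (328,502), (474,420).

```bash
python3 fit2.py '[[348,44],[186,128],[519,317],[328,502],[474,420]]'
```

```text
[0.54838644 0.02866606 1.55393751] [ 0.5 -0.9 -2.  -0.1  0.9  1.3 -0.8 -0.1  1.4 -0.4] yaw rel -0.7667966686738806 origin in plate [-3.80533666e-02 -7.30452136e-06] back [ 0.01194216 -0.00067644]
```

```bash
python3 -m crank '[0,0,0,0,5,0,-1, 0,0,0,0,5,0,-1, 0,0,0,0,5,0,-1, 0,0,0,0,5,0,-1, 0,0,0,0,5,0,-1, 0,0,0,0,5,0,-1, 0,0,0,0,5,0,-1, 0,0,0,0,5,0,-1]'; python3 -m crank '[0,0,0,0,5,0,-1, 0,0,0,0,5,0,-1, 0,0,0,0,5,0,-1, 0,0,0,0,5,0,-1, 0,0,0,0,5,0,-1, 0,0,0,0,4,0,-1, 0,0,0,0,3,0,-1]'
```

```text
clock: 8.5
tool_pos: [0.5443, 0.0319, 0.0316]
tool_rot: [-1.934, -1.926, -0.516]
force: [-0.7, -12.8, 0.6]
finger_gap: 0.999
grip_force: 6.9
clock: 9.38
tool_pos: [0.5443, 0.064, 0.0316]
tool_rot: [-1.933, -1.926, -0.516]
force: [0.3, -14.0, 0.3]
finger_gap: 1.001
grip_force: 7.1
```

```bash
python3 -m crank '[0,0,0,0,3,0,-1, 0,0,0,0,3,0,-1, 0,0,0,0,2,0,-1]'; python3 -m crank '[0,0,0,0,2,0,-1, 0,0,0,0,2,0,-1]'; python3 -m crank '[0,0,0,0,2,0,-1, 0,0,0,0,2,0,-1]';python3 - <<'E'
from bench import camera
import cv2
cv2.imwrite("pics/s4.png",cv2.resize(cv2.convertScaleAbs(camera("scene")[160:286,240:408,::-1],alpha=1.6,beta=15),(800,600),interpolation=3))
E
```

```text
clock: 9.75
tool_pos: [0.5443, 0.0719, 0.0316]
tool_rot: [-1.934, -1.926, -0.516]
force: [0.6, -14.8, 1.0]
finger_gap: 1.004
grip_force: 7.1
clock: 10.0
tool_pos: [0.5444, 0.0758, 0.0316]
tool_rot: [-1.934, -1.926, -0.516]
force: [1.0, -14.1, 2.1]
finger_gap: 1.0
grip_force: 7.1
clock: 10.25
tool_pos: [0.5444, 0.0798, 0.0316]
tool_rot: [-1.934, -1.926, -0.517]
force: [0.5, -13.8, 0.1]
finger_gap: 1.003
grip_force: 7.1
```

View pics/s4.png

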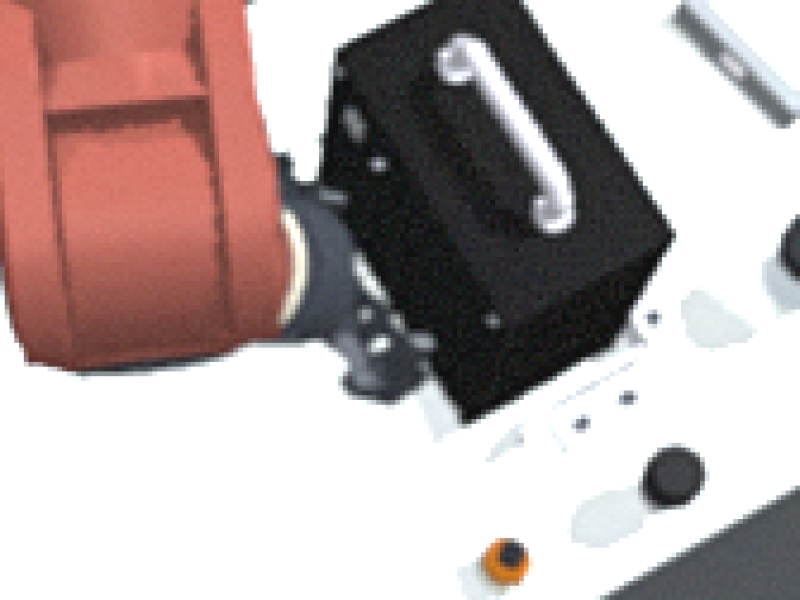

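The supply is in the bay and still sliding at about 14 N, so it has not reached the stop. Its front lower corner is at (462,424). I continue in small steps until the force rises.

```bash
for i in 1; do :; done; python3 -m crank '[0,0,0,0,2,0,-1, 0,0,0,0,2,0,-1]'; python3 -m crank '[0,0,0,0,1.5,0,-1, 0,0,0,0,1.5,0,-1]' | grep -E 'pos|force'; python3 fit2.py '[[518,-2],[338,50],[673,235],[462,424],[612,350]]'
```

```text
clock: 10.55
tool_pos: [0.5444, 0.0838, 0.0316]
tool_rot: [-1.934, -1.926, -0.516]
force: [0.1, -14.3, -0.1]
finger_gap: 1.003
grip_force: 7.1
tool_pos: [0.5444, 0.0868, 0.0316]
force: [-0.1, -13.8, 0.8]
grip_force: 7.2
[0.55288384 0.11712565 1.52635926] [-1.8 -6.1 -0.3  0.1  1.4  3.3 -0.3  1.6  1.   0.8] yaw rel -2.3469138162874774 origin in plate [ 0.05042132 -0.00419721] back [ 0.10037938 -0.00624471]
```

```bash
python3 -m crank '[0,0,0,0,1.5,0,-1, 0,0,0,0,1.5,0,-1]' | grep -E 'pos|force'; python3 -m crank '[0,0,0,0,1,0,-1, 0,0,0,0,1,0,-1]' | grep -E 'pos|force';python3 -m crank '[0,0,0,0,1,0,-1, 0,0,0,0,0,0,-1]' | grep -E 'pos|force'
```

```text
tool_pos: [0.5444, 0.0898, 0.0316]
force: [0.7, -18.0, 1.4]
grip_force: 9.4
tool_pos: [0.5445, 0.0899, 0.0315]
force: [-4.6, -29.3, 4.2]
grip_force: 14.8
tool_pos: [0.5446, 0.0898, 0.0315]
force: [-4.6, -31.4, 4.1]
grip_force: 16.0
```

```bash
python3 -m crank '[0,0,0,0,1,0,-1, 0,0,0,0,0,0,-1]' | grep -E 'pos|force'; python3 -m crank '[0,0,0,0,-3,0,-1, 0,0,0,0,-5,0,-1, 0,0,0,0,-15,0,-1, 0,0,0,0,-30,0,-1, 0,0,0,0,-30,0,-1, 0,0,0,0,-30,0,-1, 0,0,0,0,-30,0,-1, 0,0,0,0,-30,10,-1, 0,0,0,0,-20,30,-1,0,0,0,0,0,0,-1]';python3 - <<'E'
from bench import camera
import cv2
a=cv2.convertScaleAbs(camera("scene")[130:256,260:428,::-1],alpha=1.6,beta=15)
b=cv2.convertScaleAbs(camera("top")[120:270,160:360,::-1],alpha=1.6,beta=15)
cv2.imwrite("pics/s5.png",cv2.resize(a,(800,600),interpolation=3))
cv2.imwrite("pics/t5.png",cv2.resize(b,(800,600),interpolation=3))
E
```

```text
tool_pos: [0.5446, 0.0899, 0.0315]
force: [-8.0, -38.0, 6.5]
grip_force: 18.9
clock: 13.05
tool_pos: [0.5446, -0.0992, 0.0735]
tool_rot: [-1.932, -1.925, -0.521]
force: [0.6, 0.5, -0.2]
finger_gap: 1.0
grip_force: 0.0
```

View pics/s5.png

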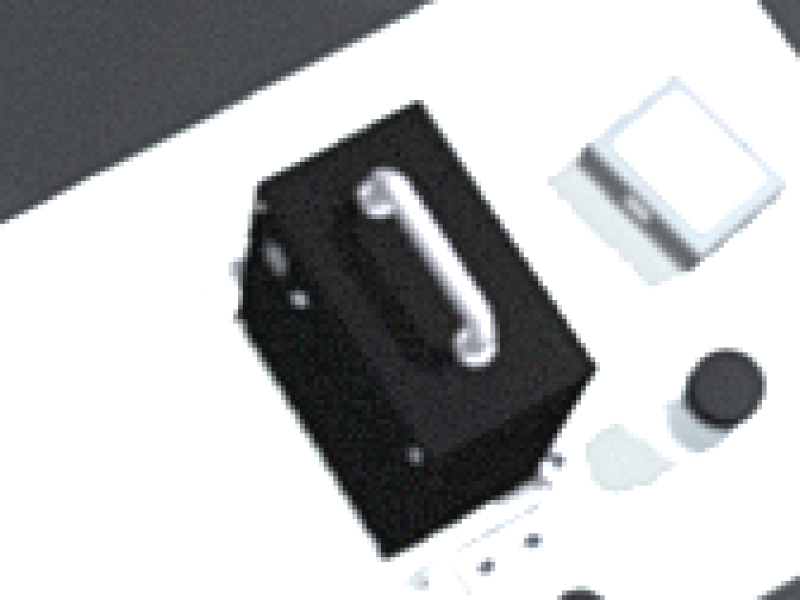

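View pics/t5.png

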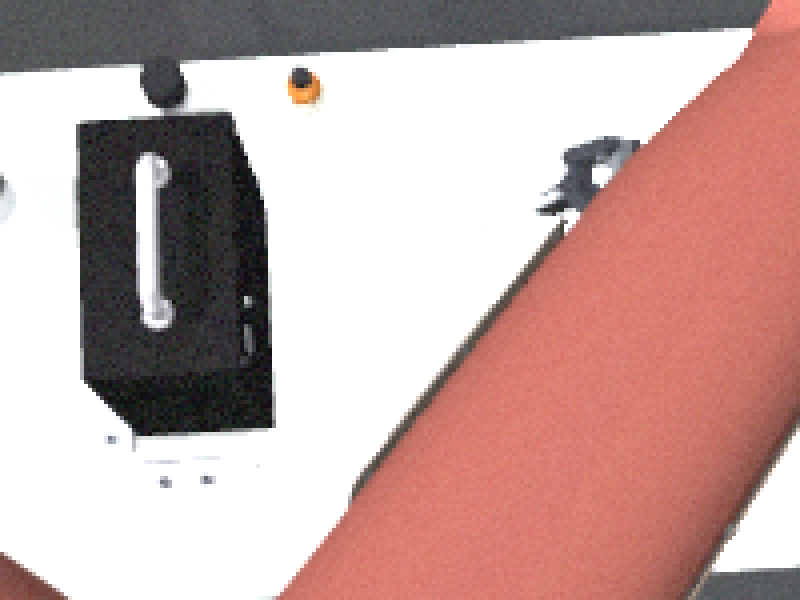

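The supply stands in the bay against the stop, and the gripper is clear. In s5 its corners are (420,102), (258,184), (596,368), (238,318), (385,558). In t5 they are (78,124), (232,112), (85,380), (273,428). A final fit checks the pose.

```bash
python3 - <<'E'
import io,contextlib
with contextlib.redirect_stdout(io.StringIO()): from fit import *
h=.213;A=[[.05,.085,h],[-.05,.085,h],[.05,-.085,h],[-.05,.085,b],[-.05,-.085,b]];B=[[.05,-.085,h],[-.05,-.085,h],[.05,.085,h],[-.05,.085,b]]
u=np.array([[420,102],[258,184],[596,368],[238,318],[385,558]])*.21+[260,130]
v=np.array([[78,124],[232,112],[85,380],[273,428]])*.25+[160,120]
r=least_squares(lambda q:np.r_[(proj("scene",pose(q,A))-u).ravel(),(proj("top",pose(q,B))-v).ravel()],[.54,.1,1.57]);q=r.x
print(q,r.fun.round(1),np.degrees(q[2]-pl[2]),inpl(pose(q,[[.05,0,0]])[0]))
from bench import monitor;print(monitor.read_state()['force'])
E
```

```text
[0.55100349 0.12800418 1.56719872] [ 0.5 -0.7 -0.9  0.6  1.8  1.2 -0.9 -1.1  0.5  1.  -0.  -0.2  0.7  0.4
 -0.7  1.3  0.7  0.2] -0.006985029550417823 [ 0.11129325 -0.00228516]
[ 0.45041127  0.7649886  -0.80220349]
```

The fit puts the back at 111 mm against the stop's 110 mm, with 0.0° yaw error and 2 mm off centre sideways. I'm handing it in.

```bash
python3 -c "
from bench import workorder;print(workorder.close_job())"
```

```text
the job is handed in; nothing more can be done
None
```

The job is handed in: by my last camera fit the supply stands square in its bay (0.0° yaw error), its back about 1 mm from the stop position (within measurement error) and 2 mm off centre, with the arm clear of everything; the judge's verdict was not shown.

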